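# Stand a fallen spindle up in the stock bin and close the divider on it

## Robot

A 6-joint arm with a two-finger parallel gripper is mounted at the origin on the work surface. World frame = base frame: x ahead of the robot, y to its left, z up, the work surface at z = 0. Lengths are in m, angles in degrees, forces in N, time in s.
With the tool pointing down it reaches from about 0.4 to 0.825 m from the base axis. Payload 7 kg.
Tool frame: the origin (TCP) lies midway between the tips of the shut fingers; the grasp point (between the pads) lies r.hold_point_z behind it (r.hold_point_z is the distance from the TCP to the grasp point, in m); z points along the fingers, y is the line along which they close (so a half turn about z gives the same grasp; the last joint's range is limited). The gripper opens to 88 mm and grips with 3 to 60 N. Pads are 19 mm wide; open, the fingers measure 130 mm over their backs; the gripper's body (78 mm by 193 mm) begins 47 mm behind the grasp point.
Start: joints at [81.366, 20.546, 0.682, 0, -70.136, -16.507], TCP at [0.287, 0.611, 0.227] pointing down, gripper open.
Joint ranges: [-176.03, 176.03], [-82.01, 121.73], [-58.28, 71.71], [-173.87, 95.51], [-174.79, -0.11], [-173.66, 173.66]. Speed limits (degrees/s): [136.94, 136.94, 172.46, 180, 180, 180].

## Interface

Orientations are given as a 3x3 rotation matrix whose columns are the frame's x, y, z axes.
In Python, from bench import r gives the robot as it stands.
- The arm moves only by the tool carry_out, never from a script. Its argument "increments" is a list of rows, each a list of 7 numbers: the opening, from 0 (shut) to 1 (fully open), then the shift along the tool's x, y, z in cm, then the turn, a rotation vector about the tool's x, y, z in degrees. In form: [[claw, x, y, z, rx, ry, rz], ...]. A call has 1 to 5 rows; each row is the pose to reach, as a shift and turn from the pose commanded when the call began, along the tool's axes at that moment; what a row does not reach only later rows make up. A row lasts 1/12 s, in which the tool goes at most 41.7 mm and 7.16 degrees, less where a joint would pass 70% of its speed; a pose out of reach is approached as far as the arm can. A call with a gripper value outside its range is refused whole. The fingers move at their own pace and stop on an object; the grip force is fixed at half the most. Time passes only in rows, so rows that repeat a pose let the fingers close. It gives the time, the measured TCP pose, the force, the opening and the grip force at its end, in the units of the state.
- r.get_state(): the state, without advancing time (a new reading comes with each control period).
- r.capture(name): name is "scene" or "top" or "wrist"; returns a dict with "img" (420x560x3 uint8, red, green, blue), "range_z" (420x560 float32, m along the optical axis (not along the pixel's ray), 0 where there is no reading), "intrinsics" (3x3 intrinsics, pixels), "k1" (the pictures are not rectified: a ray, as slopes to the right and down, at radius r is drawn at 1 + k1 r^2 times it, then the intrinsics apply), "R" (3x3) and "t" (3): a world point X has camera coordinates R X + t. Camera axes: x right, y down, z forward; pixel columns grow to the right and rows downward; lengths in m; the calibration is good to about 2 mm. A picture is of the moment at which its call begins.
- r.job_done(): hands the job in; it is judged then, once.
The state is a dict: "clock": time; "qpos": joint angles; "dq": joint speeds; "tau": joint torques, N m; "tcp_pos": TCP position; "eef_rot": TCP orientation; "force": force on the tool from outside, world axes, zero at the start; "ft_torque": the same for the moment, N m; "width": finger opening in m; "grasp_force": force on a finger pad.
Only numpy, scipy, OpenCV 4.12 (cv2) and the standard library are available. Lean on these libraries where they do the work, as an engineer would, in place of code of your own. Each camera call takes 0.05 s, during which the arm holds its last target. There are 200 camera calls.

## Task

The turned spindle has fallen over the sliding divider in the deep stock bin. Without lifting its foot out of the bin, tip it upright so that it stands free on its square foot by the end wall where the foot lies; only after that, slide the divider up against the foot so that it cannot fall again. Leave the offcut in the bin and the things on the bench where they are.

Things in the scene. Friction and masses are not known exactly. Their poses are not given: they have to be found in the camera images.
- bin: Deep open steel bin, fixed; walls and floor 6 mm thick, inside 210 mm (its x) by 260 mm (its y, the long way), rim 126 mm above the bench. Origin: centre of its underside, at bench height; z up. The end bay, where the spindle must stand, is against the end wall at its -y end (wall's inner face at y = -130 mm, inner floor at z = 6 mm).
- spindle: Wooden spindle, 200 mm long, 0.1-0.2 kg: square foot 46 x 46 x 55 mm, 38 mm bead at 55-70 mm, round shaft 28 mm across at 70-200 mm. Origin: centre of foot's end face; z from foot to head; x, y square to the foot. Centre of mass at about 75 mm. Starts with foot on the bin floor near the -y end wall, shaft on the divider's top edge, rising to the bin's +y end at 24-34 degrees from level.
- divider (a joint): Sliding plywood divider: clear length in m along the bin's y from the -y end wall's inner face to the divider's near face (0.15 at start); falls as it slides to that wall; about 0.046 when it holds the foot tight. 12 mm thick board across the whole bin, top edge 61 mm above the inner floor, with an upright tab. Slides with 4 N friction, stays where left.
- divider_tab (a point): Centre of the top edge of the divider's upright tab, 144 mm above the bench. The tab is 12 mm thick along the bin's y, 30 mm wide along the bin's x, stands 78 mm above the board, 85 mm to the bin's -x side (the robot's) of its centre line. Pinch it across its thickness from above, or push it.
- offcut: Dark square offcut, 40 x 60 x 40 mm, lying on the bin floor in the corner furthest from the end bay and the robot. Origin at the centre of its underside. Leave it alone.
- mallet: Rubber-headed mallet, 240 mm long, lying on the bench. Origin at the centre of its underside. Leave it alone.
- finish: Standing round can, 70 mm across, 130 mm tall. Origin at the centre of its underside. Leave it alone.
- glue: Standing white bottle, 56 mm across, 150 mm tall. Origin at the centre of its underside. Leave it alone.
- sander: Cork sanding block, 110 x 65 x 35 mm. Origin at the centre of its underside. Leave it alone.
There are look-alikes about, which are no part of the job. What is shaped like the spindle but purple or turquoise is not meant.

How it is judged (in metres and radians):
On the way:
1. the spindle stands free, upright on its foot, on the bin floor in the end bay, with the divider still well back (more than 90 mm from the end wall) (angle between spindle's own z axis and vertical below 0.1 rad and height (world z) of spindle below 0.014 m and linear speed of spindle below 0.02 m/s and angular speed of spindle below 0.2 rad/s and x of spindle in the frame of bin between -0.105 and 0.105 m and y of spindle in the frame of bin between -0.13 and -0.06 m and value of joint divider above 0.09 m and contact force between spindle and the fingers below 0.1 N), for 0.2 s.
At the end, for the whole second after the job is handed in: The spindle stands at rest on its square foot on the bin floor (tilt under 0.10 rad, foot's end at most 8 mm above the floor), its axis within 38 mm of the -y end wall, and the divider leaves a clear length under 62 mm (46 mm when tight) (angle between spindle's own z axis and vertical below 0.1 rad and height (world z) of spindle below 0.014 m and linear speed of spindle below 0.02 m/s and angular speed of spindle below 0.2 rad/s and x of spindle in the frame of bin between -0.105 and 0.105 m and y of spindle in the frame of bin between -0.13 and -0.092 m and value of joint divider below 0.062 m); the robot touches nothing.
It fails at once if the spindle's foot is lifted out of the bin (its end's centre above 120 mm over the bench) (height (world z) of spindle above 0.12 m).
It fails at once if the offcut in the bin is moved more than 40 mm (distance of offcut from where it was at the start of the episode above 0.04 m).
It fails at once if something else on the bench is moved more than 40 mm (distance of any of mallet, finish, glue, sander from where it was at the start of the episode above 0.04 m).
It also fails if it takes over 58 s, if anything falls off the work surface, if the arm or the gripper's body presses on something with over 40 N, if the wrist force passes 120 N, or if a joint passes its speed limit or range.

## Working session

There is one attempt and no reset: what is moved stays moved. The work goes in short steps, Python scripts to look and compute and a tool call to move; the robot and the scene stay as the last step left them, time stands still between calls to the robot, and variables do not carry over. Pictures are saved under pics/ and viewed, at most 10 in all, crops included, and the job is handed in when it is done.

Besides the shell and the picture viewer there is one more tool, called after ">>>" as name(argument=value, ...), one argument or row to a line, values as JSON. carry_out: Moves the arm, as the interface text tells. Its arguments: {"type":"object","properties":{"increments":{"type":"array","items":{"type":"array","items":{"type":"number"}}}},"required":["increments"]}

```bash
ls; mkdir -p pics; cat > h.py <<'E'
import numpy as np, cv2
from bench import r
def snap(n,f=None):
    c=r.capture(n)
    if f: cv2.imwrite(f"pics/{f}.png",c["img"][:,:,::-1])
    return c
def cloud(c):
    K=np.array(c["intrinsics"]);z=c["range_z"];h,w=z.shape
    v,u=np.mgrid[:h,:w]
    d=np.stack([(u-K[0,2])/K[0,0],(v-K[1,2])/K[1,1]],-1)
    s=d.copy()
    for _ in range(8): s=d/(1+c["k1"]*(s**2).sum(-1,keepdims=True))
    P=np.concatenate([s*z[...,None],z[...,None]],-1)
    W=(P-np.array(c["t"]))@np.array(c["R"])
    W[z<=0]=np.nan
    return W
E
python3 - <<'E'
from h import *
a=snap("scene");b=snap("top")
cv2.imwrite("pics/both.png",cv2.resize(np.hstack([a["img"],b["img"]]),(800,300))[:,:,::-1])
cv2.imwrite("pics/top.png",b["img"][:,:,::-1])
cv2.imwrite("pics/scene.png",a["img"][:,:,::-1])
np.savez("c0.npz",wa=cloud(a),wb=cloud(b),ia=a["img"],ib=b["img"])
s=r.get_state();print(s["tcp_pos"],s["eef_rot"],s["clock"],r.hold_point_z,s["width"])
for c in(a,b):print(-np.array(c["R"]).T@c["t"],np.isfinite(cloud(c)[...,0]).mean())
E
```

```text
pics
[0.28659279 0.61066069 0.22574683] [[ 9.05232070e-01 -4.24917245e-01 -4.84396618e-04]
 [-4.24917498e-01 -9.05231051e-01 -1.36536155e-03]
 [ 1.41674811e-04  1.44179766e-03 -9.99998951e-01]] 0.1 0.0188 0.08774200809114766
[ 1.11768255 -0.61773287  1.02603513] 0.9960119047619047
[0.30215288 0.00691252 1.37684607] 0.9961904761904762
```

View pics/top.png

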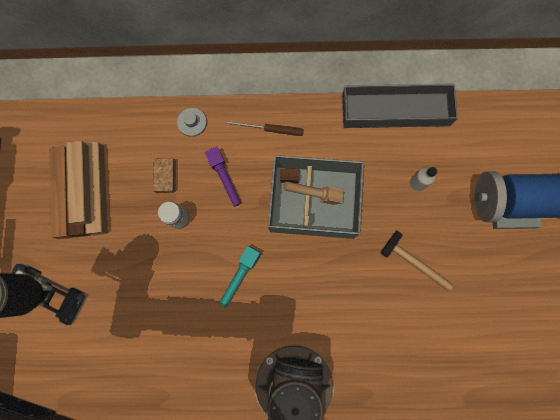

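View pics/scene.png

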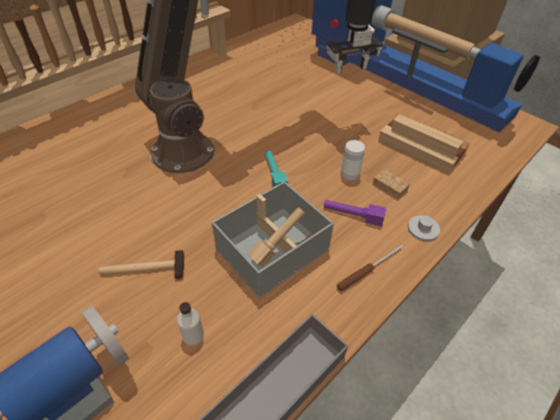

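The top view shows the bin at about (317,197). The foot is at (335,195), the shaft runs to (285,187), the divider is at (308,195) with its tab at (307,218), and the offcut is at (290,175). The purple and turquoise look-alikes lie outside the bin. Next I measure with depth from both views.

```bash
python3 - <<'E'
from h import *
d=np.load("c0.npz")
big=[]
for k,im,box in(("wb","ib",(262,148,372,246)),("wa","ia",(205,175,340,305))):
    W=d[k];I=d[im].astype(int);x0,y0,x1,y1=box
    m=np.zeros(W.shape[:2],bool);m[y0:y1,x0:x1]=1
    sat=I.max(-1)-I.min(-1)
    rim=m&(abs(W[...,2]-.126)<.005)&(sat<30)
    p=W[rim][:,:2].astype(np.float32);rc=cv2.minAreaRect(p)
    print(k,"rim",len(p),rc, "z med",np.median(W[rim][:,2]))
    wood=m&(I[...,0]-I[...,2]>40)&(W[...,2]>.012)&(W[...,2]<.16)
    q=W[wood]; big.append(q); print("wood",len(q),q.min(0),q.max(0))
np.savez("wood.npz",a=big[0],b=big[1])
b=d["ib"][150:245,262:372];a=d["ia"][180:300,205:340]
A=cv2.resize(b,None,fx=4.5,fy=4.5,interpolation=2);B=cv2.resize(a,(300,428//1*1),interpolation=2)
B=cv2.copyMakeBorder(B,0,max(0,A.shape[0]-428),0,0,0)
cv2.imwrite("pics/crop.png",np.hstack([A,B[:A.shape[0]]])[:,:,::-1]);print(A.shape)
E
```

```text
wb rim 614 ((0.567929208278656, -0.07361245155334473), (0.2717604339122772, 0.22197778522968292), 84.46292114257812) z med 0.12574101849551142
wood 1047 [ 0.44556547 -0.21814182  0.0248526 ] [0.69223024 0.07136914 0.14976809]
wa rim 611 ((0.5692236423492432, -0.07774344086647034), (0.2733755111694336, 0.22364400327205658), 84.7239990234375) z med 0.12444051716518235
wood 1437 [ 0.35800686 -0.20428663  0.01332155] [0.80440865 0.17684611 0.14585289]
(428, 495, 3)
```

View pics/crop.png

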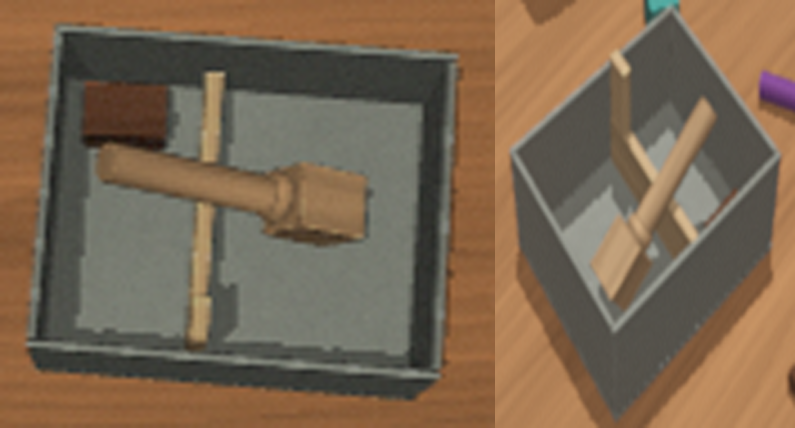

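The crop confirms the layout: foot in the -y (right) half, shaft resting on the divider, head over the offcut side, tab on the robot's side. Next come the spindle axis and the tab in the bin frame.

```bash
cat >> h.py <<'E'
C=np.array([.5686,-.0757,0]);yaw=np.radians(-5.4)
Rb=np.array([[np.cos(yaw),-np.sin(yaw),0],[np.sin(yaw),np.cos(yaw),0],[0,0,1]])
def tob(W): return (W-C)@Rb
def tow(B): return np.asarray(B)@Rb.T+C
E
python3 - <<'E'
from h import *
w=np.load("wood.npz")
for k in"ab":
    q=tob(w[k]);q=q[(abs(q[:,0])<.104)&(abs(q[:,1])<.129)]
    t=q[(q[:,0]<-.06)&(q[:,2]>.09)]
    if len(t):print("tab",len(t),np.percentile(t,[3,50,97],axis=0).round(4).tolist())
    d=q[(abs(q[:,0])>.05)&(q[:,2]>.058)&(q[:,2]<.074)]
    if len(d):print("board",len(d),np.percentile(d,[3,50,97],axis=0).round(4).tolist())
    s=q[q[:,0]>-.05]
    # bins along y
    for y in np.arange(-.13,.13,.02):
        b=s[abs(s[:,1]-y)<.01]
        if len(b)>3:
            print("y%.2f n%d x[%.3f %.3f %.3f] z[%.3f %.3f] xtop %.3f"%(y,len(b),*np.percentile(b[:,0],[3,50,97]),*np.percentile(b[:,2],[5,97]),b[b[:,2].argsort()[-5:],0].mean()))
E
```

```text
tab 46 [[-0.0997, 0.0206, 0.1259], [-0.0853, 0.0267, 0.1444], [-0.0711, 0.032, 0.149]]
board 71 [[-0.0586, 0.0209, 0.0624], [0.0694, 0.0264, 0.0681], [0.0995, 0.0318, 0.0713]]
y-0.09 n24 x[-0.004 0.014 0.036] z[0.042 0.054] xtop 0.010
y-0.07 n86 x[-0.005 0.017 0.038] z[0.049 0.062] xtop 0.018
y-0.05 n90 x[-0.005 0.017 0.038] z[0.061 0.074] xtop 0.003
y-0.03 n92 x[-0.005 0.013 0.037] z[0.051 0.077] xtop 0.021
y-0.01 n59 x[0.000 0.011 0.028] z[0.058 0.086] xtop 0.017
y0.01 n52 x[0.004 0.013 0.026] z[0.082 0.098] xtop 0.014
y0.03 n201 x[-0.042 0.016 0.096] z[0.062 0.108] xtop 0.018
y0.05 n57 x[0.003 0.012 0.026] z[0.103 0.122] xtop 0.014
y0.07 n119 x[0.005 0.062 0.092] z[0.043 0.134] xtop 0.016
y0.09 n126 x[0.005 0.060 0.090] z[0.043 0.140] xtop 0.013
y0.11 n58 x[0.056 0.073 0.092] z[0.042 0.051] xtop 0.065
tab 112 [[-0.0995, 0.0153, 0.0939], [-0.0791, 0.0184, 0.1261], [-0.0697, 0.0269, 0.1447]]
board 77 [[-0.0906, 0.0154, 0.0598], [-0.0544, 0.0188, 0.0661], [0.0711, 0.0277, 0.0725]]
y-0.09 n54 x[-0.004 0.021 0.040] z[0.044 0.053] xtop 0.029
y-0.07 n150 x[-0.003 0.025 0.040] z[0.026 0.063] xtop 0.025
y-0.05 n153 x[-0.002 0.030 0.040] z[0.028 0.074] xtop 0.021
y-0.03 n96 x[0.007 0.026 0.041] z[0.033 0.076] xtop 0.018
y-0.01 n71 x[0.007 0.023 0.030] z[0.067 0.088] xtop 0.035
y0.01 n260 x[-0.046 0.022 0.061] z[0.020 0.097] xtop 0.019
y0.03 n135 x[-0.042 0.025 0.067] z[0.064 0.109] xtop 0.014
y0.05 n70 x[0.008 0.022 0.030] z[0.103 0.123] xtop 0.019
y0.07 n73 x[0.008 0.022 0.030] z[0.113 0.135] xtop 0.017
y0.09 n33 x[0.011 0.026 0.057] z[0.045 0.140] xtop 0.016
y0.11 n5 x[0.055 0.057 0.058] z[0.044 0.047] xtop 0.057
```

```bash
cat >> h.py <<'E'
from scipy.spatial.transform import Rotation as Ro
X=np.array([1,0,0])
def toolR(th): # tool down, closing along bin -x, then tilted +th deg about bin x
    return Rb@Ro.from_rotvec(np.radians(th)*X).as_matrix()@np.array([[0,-1,0],[-1,0,0],[0,0,-1.]])
R2=Rb@np.array([[1,0,0],[0,-1,0],[0,0,-1.]]) # closing along bin y
def rows(poses): # poses: (hold point in bin frame, R)
    s=r.get_state();p=np.array(s["tcp_pos"]);R=np.array(s["eef_rot"])
    for B,T in poses:
        t=tow(B)+T[:,2]*r.hold_point_z
        print(np.round(R.T@(t-p)*100,1).tolist(),np.round(Ro.from_matrix(R.T@T).as_rotvec(degrees=True),1).tolist())
def where():
    s=r.get_state();T=np.array(s["eef_rot"]);h=np.array(s["tcp_pos"])-T[:,2]*r.hold_point_z
    print(s["clock"],"hold bin",tob(h).round(4),"z",(Rb.T@T[:,2]).round(3),"q",np.round(s["qpos"],1),"F",np.round(s["force"],1),"w",s["width"],s["grasp_force"])
E
python3 -c "
from h import *
rows([((.016,.046,.28),toolR(0))])"
```

```text
[54.6, 45.3, -3.5] [0.1, -0.1, 70.3]
```

>>> carry_out(
  increments=[
    [0.6,13.5,11.3,-3.5,0,0,17.5],
    [0.6,13.5,11.3,-3.5,0,0,17.5],
    [0.6,13.5,11.3,-3.5,0,0,17.5],
    [0.6,27,22.6,-3.5,0,0,35],
    [0.6,27,22.6,-3.5,0,0,35],
  ],
)

```text
clock: 0.52
tcp_pos: [0.3738, 0.4226, 0.2549]
eef_rot: [[0.541, -0.841, 0.0], [-0.841, -0.541, 0.0], [-0.0, -0.0, -1.0]]
force: [-0.0, 0.5, 0.5]
width: 0.0598
grasp_force: 0.0
```

```bash
python3 -c "
from h import *
where();rows([((.016,.046,.28),toolR(0))])"
```

```text
0.5167 hold bin [-0.2408  0.4778  0.2737] z [-0.  0. -1.] q [ 68.4   9.1 -11.   -0.  -69.8 -35.6] F [-0.   0.5  0.5] w 0.059769530464885715 0.0
[49.8, 6.5, -0.6] [-0.0, 0.0, 38.1]
```

>>> carry_out(
  increments=[
    [0.6,20,2.6,-0.6,0,0,30],
    [0.6,20,2.6,-0.6,0,0,30],
    [0.6,20,2.6,-0.6,0,0,30],
    [0.6,20,2.6,-0.6,0,0,30],
    [0.6,20,2.6,-0.6,0,0,30],
  ],
)

```text
clock: 0.93
tcp_pos: [0.4611, 0.24, 0.2609]
eef_rot: [[0.045, -0.999, -0.0], [-0.999, -0.045, -0.0], [0.0, 0.0, -1.0]]
force: [0.7, 0.5, 0.4]
width: 0.0527
grasp_force: 0.0
```

```bash
python3 -c "
from h import *
where();rows([((.016,.046,.28),toolR(0))])"
```

```text
0.9333 hold bin [-0.1368  0.3042  0.2797] z [-0. -0. -1.] q [ 49.1   4.6 -15.6  -0.  -69.9 -46.6] F [0.7 0.5 0.4] w 0.05269063782601009 0.0
[27.7, -11.5, -0.0] [0.0, -0.0, 8.0]
```

>>> carry_out(
  increments=[
    [0.6,27.7,-11.5,0,0,0,8],
    [0.6,27.7,-11.5,0,0,0,8],
    [0.6,27.7,-11.5,0,0,0,8],
    [0.6,27.7,-11.5,0,0,0,8],
    [0.6,27.7,-11.5,0,0,0,8],
  ],
)

```text
clock: 1.35
tcp_pos: [0.551, 0.0526, 0.2608]
eef_rot: [[-0.086, -0.996, -0.0], [-0.996, 0.086, 0.0], [-0.0, 0.0, -1.0]]
force: [0.6, 0.5, 0.2]
width: 0.0525
grasp_force: 0.0
```

```bash
python3 -c "
from h import *
where();rows([((.016,.046,.28),toolR(0)),((.016,-.03,.28),toolR(30)),((.016,-.10,.28),toolR(60))])"
```

```text
1.35 hold bin [-0.0296  0.1261  0.2796] z [-0.  0. -1.] q [ 25.7   7.9 -11.8  -0.  -70.4 -30.7] F [0.6 0.5 0.2] w 0.052508419456675795 0.0
[8.0, -4.5, -0.0] [0.0, 0.0, 0.4]
[14.7, -4.4, -0.3] [0.1, -30.0, 0.4]
[21.0, -4.4, -1.0] [0.2, -60.0, 0.4]
```

>>> carry_out(
  increments=[
    [0.6,14.7,-4.4,-0.3,0,-30,0.4],
    [0.6,14.7,-4.4,-0.3,0,-30,0.4],
    [0.6,14.7,-4.4,-0.3,0,-30,0.4],
    [0.6,14.7,-4.4,-0.3,0,-30,0.4],
    [0.6,14.7,-4.4,-0.3,0,-30,0.4],
  ],
)

```text
clock: 1.77
tcp_pos: [0.5829, -0.0996, 0.2643]
eef_rot: [[-0.081, -0.996, 0.049], [-0.86, 0.095, 0.501], [-0.504, -0.002, -0.864]]
force: [0.6, -0.4, -1.2]
width: 0.0529
grasp_force: 0.0
```

```bash
python3 -c "
from h import *
where();rows([((.016,-.10,.28),toolR(60)),((.016,.046,.28),toolR(0))])"
```

```text
1.7667 hold bin [ 0.0165 -0.0319  0.2805] z [ 0.002  0.504 -0.864] q [-12.   17.    5.9 -30.2 -83.7  11.2] F [ 0.6 -0.4 -1.2] w 0.0528644251163642 0.0
[5.0, 0.0, -3.6] [-0.1, -29.8, 0.1]
[-5.8, 0.1, 3.7] [-0.1, 30.2, 0.0]
```

>>> carry_out(
  increments=[
    [0.6,5,0,-3.6,0,-29.8,0],
    [0.6,5,0,-3.6,0,-29.8,0],
    [0.6,5,0,-3.6,0,-29.8,0],
    [0.6,5,0,-3.6,0,-29.8,0],
    [0.6,5,0,-3.6,0,-29.8,0],
  ],
)

```text
clock: 2.18
tcp_pos: [0.5748, -0.1595, 0.2652]
eef_rot: [[-0.057, -0.995, 0.081], [-0.49, 0.099, 0.866], [-0.87, 0.01, -0.493]]
force: [-1.3, 0.6, -2.8]
width: 0.0531
grasp_force: 0.0
```

```bash
python3 -c "
from h import *
where();rows([((.016,-.03,.28),toolR(30)),((.016,.046,.28),toolR(0))])"
```

```text
2.1833 hold bin [ 0.014  -0.0992  0.2745] z [-0.001  0.87  -0.493] q [ -32.8   31.    16.7  -53.2 -105.5   26.1] F [-1.3  0.6 -2.8] w 0.05308797941986151 0.0
[-2.9, -0.2, 5.5] [0.2, 30.5, -0.6]
[-6.0, -0.1, 11.4] [0.4, 60.5, -0.6]
```

The tilt is reachable. Next I go back over the shaft and look with the wrist camera.

>>> carry_out(
  increments=[
    [0.6,-2.9,-0.2,5.5,0,30,-0.3],
    [0.6,-2.9,-0.2,5.5,0,30,-0.3],
    [0.6,-2.9,-0.2,5.5,0,30,-0.3],
    [0.6,-2.9,-0.2,5.5,0,30,-0.3],
    [0.6,-2.9,-0.2,5.5,0,30,-0.3],
  ],
)

```text
clock: 2.6
tcp_pos: [0.5856, -0.0928, 0.2716]
eef_rot: [[-0.069, -0.996, 0.051], [-0.87, 0.085, 0.486], [-0.489, -0.011, -0.872]]
force: [-1.0, 0.6, 1.1]
width: 0.0524
grasp_force: 0.0
```

>>> carry_out(
  increments=[
    [0.6,-5.8,0.1,3.7,0,30,0],
    [0.6,-5.8,0.1,3.7,0,30,0],
    [0.6,-5.8,0.1,3.7,0,30,0],
    [0.6,-5.8,0.1,3.7,0,30,0],
    [0.6,-5.8,0.1,3.7,0,30,0],
  ],
)

```text
clock: 3.02
tcp_pos: [0.5895, -0.0236, 0.2655]
eef_rot: [[-0.084, -0.996, 0.005], [-0.996, 0.084, -0.011], [0.01, -0.006, -1.0]]
force: [-1.0, -0.3, 0.5]
width: 0.0524
grasp_force: 0.0
```

```bash
python3 - <<'E'
from h import *
where();rows([((.016,.046,.28),toolR(0))])
c=snap("wrist","w1");q=tob(cloud(c));I=c["img"].astype(int)
m=(I[...,0]-I[...,2]>40)&(abs(q[...,0])<.1)&(abs(q[...,1])<.125)&(q[...,2]>.075)&(q[...,0]>-.05)
s=q[m];print(len(s))
for y in np.arange(-.11,.12,.02):
    b=s[abs(s[:,1]-y)<.004]
    if len(b)>5:print("y%.2f n%d x[%.3f %.3f %.3f] ztop %.3f"%(y,len(b),*np.percentile(b[:,0],[2,50,98]),np.percentile(b[:,2],95)))
E
```

```text
3.0167 hold bin [0.0158 0.054  0.2843] z [ 0.006 -0.01  -1.   ] q [ 17.1  11.1  -7.5   0.7 -71.3 -22.2] F [-1.  -0.3  0.5] w 0.052416235521875666 0.0
[0.8, 0.0, 0.4] [-0.3, -0.6, 0.6]
8997
y-0.03 n9 x[0.014 0.017 0.022] ztop 0.076
y-0.01 n164 x[0.006 0.017 0.027] ztop 0.083
y0.01 n200 x[0.004 0.016 0.029] ztop 0.095
y0.03 n4826 x[-0.043 -0.005 0.045] ztop 0.363
y0.05 n233 x[0.004 0.016 0.029] ztop 0.119
y0.07 n245 x[0.004 0.017 0.030] ztop 0.131
y0.09 n156 x[0.004 0.016 0.029] ztop 0.140
```

View pics/w1.png

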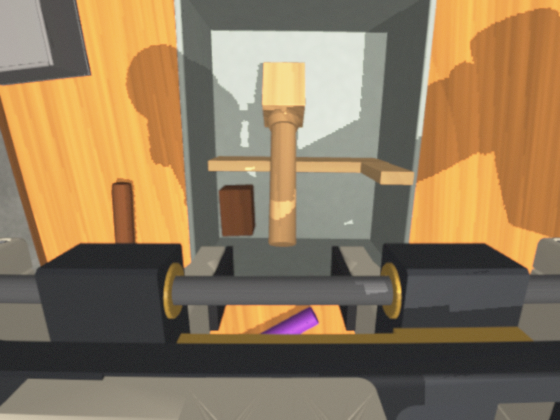

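```bash
python3 - <<'E'
from h import *
c=r.capture("wrist");s=r.get_state()
p=-np.array(c["R"]).T@np.array(c["t"]);print("cam in tool",np.array(s["eef_rot"]).T@(p-np.array(s["tcp_pos"])))
rows([((.0165,.048,.104),toolR(0))])
E
```

```text
cam in tool [ 7.08620922e-02  9.01103227e-05 -1.59146181e-01]
[0.5, -0.1, 17.9] [-0.1, -0.3, 0.6]
```

>>> carry_out(
  increments=[
    [0.6,0.5,-0.1,4,0,0,0.6],
    [0.6,0.5,-0.1,8,0,0,0.6],
    [0.6,0.5,-0.1,12,0,-0.3,0.6],
    [0.6,0.5,-0.1,15,0,-0.3,0.6],
    [0.6,0.5,-0.1,17.9,0,-0.3,0.6],
  ],
)

```text
clock: 3.53
tcp_pos: [0.5892, -0.0328, 0.0834]
eef_rot: [[-0.101, -0.995, 0.002], [-0.995, 0.101, 0.003], [-0.003, -0.001, -1.0]]
force: [-0.8, -0.5, -0.2]
width: 0.0526
grasp_force: 0.0
```

```bash
python3 -c "
from h import *
where();rows([((.0165,.048,.104),toolR(0))])"
```

```text
3.5333 hold bin [0.0165 0.0446 0.1022] z [ 0.001  0.003 -1.   ] q [ 15.7  20.  -20.6  -0.2 -49.2 -21.4] F [-0.8 -0.5 -0.2] w 0.05255143970898672 0.0
[-0.3, 0.0, -0.2] [-0.1, 0.2, -0.4]
```

>>> carry_out(
  increments=[
    [0.2,0,0,0,0,0,0],
    [0.2,0,0,0,0,0,0],
    [0.2,0,0,0,0,0,0],
    [0.2,0,0,0,0,0,0],
    [0.2,0,0,0,0,0,0],
  ],
)

```text
clock: 3.95
tcp_pos: [0.591, -0.0321, 0.0872]
eef_rot: [[-0.1, -0.995, 0.005], [-0.995, 0.1, 0.002], [-0.003, -0.005, -1.0]]
force: [-0.4, 0.3, 1.4]
width: 0.0276
grasp_force: 30.0
```

```bash
python3 -c "
from h import *
where()"
```

```text
3.95 hold bin [0.0181 0.0455 0.106 ] z [ 0.005  0.003 -1.   ] q [ 15.8  19.8 -20.4  -0.1 -49.5 -21.5] F [-0.4  0.3  1.4] w 0.027617380961567805 29.9869242310524
```

```bash
cat >> h.py <<'E'
def pose(phi,oy,clear,phi0=31,s=.148,p=.0047,x=.017):
    f=np.radians(phi);c,n=np.cos(f),np.sin(f)
    return ((x,oy+s*c-p*n,.006+.023*c+clear+s*n+p*c),toolR(phi-phi0))
E
python3 -c "
from h import *
rows([pose(31,-.079,.004),pose(38,-.082,.005),pose(45,-.085,.005),pose(52,-.088,.005),pose(59,-.091,.005)])"
```

```text
[0.0, 0.1, -0.4] [-0.3, 0.2, -0.3]
[1.1, 0.1, -1.8] [-0.3, -6.8, -0.3]
[2.5, 0.1, -3.0] [-0.3, -13.8, -0.3]
[3.9, 0.1, -4.0] [-0.3, -20.8, -0.3]
[5.5, 0.1, -4.9] [-0.4, -27.8, -0.3]
```

>>> carry_out(
  increments=[
    [0.2,0,0,-0.4,0,0,0],
    [0.2,0.5,0,-1.1,0,-3.4,0],
    [0.2,1.1,0,-1.8,0,-6.8,0],
    [0.2,1.8,0,-2.4,0,-10.3,0],
    [0.2,2.5,0,-3,0,-13.8,0],
  ],
)

```text
clock: 4.37
tcp_pos: [0.5878, -0.0565, 0.1168]
eef_rot: [[-0.094, -0.995, 0.028], [-0.965, 0.098, 0.242], [-0.244, -0.004, -0.97]]
force: [1.1, 0.2, -2.3]
width: 0.0272
grasp_force: 30.0
```

```bash
python3 -c "
from h import *
where();rows([pose(45,-.085,.005),pose(52,-.088,.005),pose(59,-.091,.005),pose(66,-.093,.005)])"
```

```text
4.3667 hold bin [0.0172 0.0163 0.1351] z [ 0.005  0.244 -0.97 ] q [  3.6  19.  -11.7 -16.5 -57.8  -0.5] F [ 1.1  0.2 -2.3] w 0.027232012097878774 29.98581111431122
[0.0, 0.0, -0.0] [-0.3, 0.1, -0.2]
[1.2, 0.0, -1.4] [-0.3, -6.9, -0.1]
[2.5, 0.0, -2.6] [-0.3, -13.9, -0.1]
[4.0, 0.0, -3.6] [-0.3, -20.9, -0.1]
```

Tracking well; I continue.

>>> carry_out(
  increments=[
    [0.2,0.6,0,-0.7,0,-3.5,0],
    [0.2,1.2,0,-1.4,0,-6.9,0],
    [0.2,1.9,0,-2,0,-10.4,0],
    [0.2,2.5,0,-2.6,0,-13.9,0],
    [0.2,3.2,0,-3.1,0,-17.4,0],
  ],
)

```text
clock: 4.78
tcp_pos: [0.584, -0.0958, 0.1395]
eef_rot: [[-0.082, -0.995, 0.056], [-0.849, 0.099, 0.519], [-0.522, -0.005, -0.853]]
force: [0.6, -0.6, -2.1]
width: 0.0273
grasp_force: 30.0
```

```bash
python3 - <<'E'
from h import *
where();rows([pose(66,-.093,.006),pose(73,-.096,.006),pose(80,-.098,.006)])
# measured shaft tilt from the top and scene views
for n in("top","scene"):
    c=snap(n);q=tob(cloud(c));I=c["img"].astype(int)
    m=(I[...,0]-I[...,2]>40)&(abs(q[...,0]-.017)<.03)&(abs(q[...,1])<.125)&(q[...,2]>.01)&(q[...,2]<.25)
    s=q[m];print(n,len(s))
    for y in np.arange(-.13,.03,.01):
        b=s[abs(s[:,1]-y)<.005]
        if len(b)>3:print("y%.2f n%d x %.3f z %.3f-%.3f"%(y,len(b),np.median(b[:,0]),*np.percentile(b[:,2],[5,95])))
E
```

```text
4.7833 hold bin [ 0.0171 -0.0284  0.1555] z [ 0.007  0.522 -0.853] q [-12.7  23.2  -1.7 -33.  -72.2  19.4] F [ 0.6 -0.6 -2.1] w 0.027308202937970302 29.985106587409973
[0.5, 0.0, -0.7] [-0.4, -3.5, -0.1]
[1.8, 0.0, -2.1] [-0.4, -10.5, -0.1]
[3.2, -0.0, -3.2] [-0.4, -17.5, -0.0]
top 129
y-0.00 n32 x 0.016 z 0.199-0.206
y0.01 n23 x 0.017 z 0.194-0.202
y0.02 n26 x 0.014 z 0.063-0.073
scene 516
y-0.10 n64 x 0.021 z 0.056-0.072
y-0.09 n86 x 0.029 z 0.038-0.081
y-0.08 n91 x 0.030 z 0.023-0.088
y-0.07 n85 x 0.030 z 0.032-0.103
y-0.06 n35 x 0.032 z 0.046-0.106
y-0.02 n6 x 0.016 z 0.200-0.204
y-0.01 n29 x 0.025 z 0.190-0.204
y-0.00 n22 x 0.017 z 0.195-0.199
y0.01 n6 x 0.026 z 0.024-0.193
y0.02 n83 x 0.032 z 0.017-0.068
```

>>> carry_out(
  increments=[
    [0.2,0.5,0,-0.7,0,-3.5,0],
    [0.2,1.1,0,-1.4,0,-7,0],
    [0.2,1.8,0,-2.1,0,-10.5,0],
    [0.2,2.5,0,-2.7,0,-14,0],
    [0.2,3.2,0,-3.2,0,-17.5,0],
  ],
)

```text
clock: 5.3
tcp_pos: [0.5794, -0.1396, 0.1494]
eef_rot: [[-0.062, -0.995, 0.077], [-0.655, 0.099, 0.749], [-0.753, -0.004, -0.658]]
force: [0.3, 0.2, -2.8]
width: 0.0269
grasp_force: 30.0
```

```bash
python3 -c "
from h import *
where();rows([pose(80,-.098,.006),pose(85,-.1,.005),pose(90,-.101,.004),pose(90,-.101,.0)])"
```

```text
5.3 hold bin [ 0.0166 -0.0767  0.1618] z [ 0.006  0.753 -0.658] q [-26.3  31.4   7.1 -44.9 -88.2  31.5] F [ 0.3  0.2 -2.8] w 0.026945117128326413 29.985202252864838
[-0.1, -0.0, -0.1] [-0.4, -0.1, -0.0]
[0.9, -0.0, -1.1] [-0.4, -5.1, 0.0]
[1.9, -0.0, -2.0] [-0.4, -10.1, 0.0]
[2.2, -0.0, -1.7] [-0.4, -10.1, 0.0]
```

>>> carry_out(
  increments=[
    [0.2,0.4,0,-0.6,0,-2.6,0],
    [0.2,0.9,0,-1.1,0,-5.1,0],
    [0.2,1.4,0,-1.6,0,-7.6,0],
    [0.2,1.9,0,-2,0,-10.1,0],
    [0.2,1.9,0,-2,0,-10.1,0],
  ],
)

```text
clock: 5.72
tcp_pos: [0.5753, -0.168, 0.1451]
eef_rot: [[-0.054, -0.995, 0.086], [-0.512, 0.102, 0.853], [-0.857, 0.002, -0.515]]
force: [0.2, 0.6, -2.1]
width: 0.0273
grasp_force: 30.0
```

```bash
python3 - <<'E'
from h import *
where();rows([pose(90,-.101,.004),pose(90,-.101,0),pose(90,-.101,-.002)])
for n in("top","scene"):
    c=snap(n,n+"2");q=tob(cloud(c));I=c["img"].astype(int)
    m=(I[...,0]-I[...,2]>40)&(abs(q[...,0]-.017)<.04)&(q[...,1]>-.129)&(q[...,1]<-.04)&(q[...,2]>.01)&(q[...,2]<.25)
    s=q[m];print(n,len(s))
    for z in np.arange(.01,.22,.01):
        b=s[abs(s[:,2]-z)<.005]
        if len(b)>3:print("z%.2f n%d x %.3f..%.3f y %.3f..%.3f"%(z,len(b),*np.percentile(b[:,0],[3,97]),*np.percentile(b[:,1],[3,97])))
a=cv2.imread("pics/scene2.png")[130:310,180:380];cv2.imwrite("pics/s2c.png",cv2.resize(a,None,fx=3,fy=3))
E
```

```text
5.7167 hold bin [ 0.0153 -0.1074  0.1548] z [ 0.005  0.857 -0.515] q [-32.5  37.7  12.  -50.5 -97.1  35.7] F [ 0.2  0.6 -2.1] w 0.02727917976594719 29.985371232032776
[-0.4, -0.2, -0.0] [-0.3, 0.0, -0.3]
[-0.0, -0.2, 0.2] [-0.3, 0.0, -0.3]
[0.1, -0.2, 0.3] [-0.3, 0.0, -0.3]
top 97
z0.06 n10 x 0.031..0.039 y -0.088..-0.078
z0.16 n4 x 0.007..0.040 y -0.108..-0.093
z0.20 n4 x 0.004..0.023 y -0.096..-0.089
z0.21 n70 x 0.003..0.028 y -0.112..-0.087
scene 209
z0.03 n7 x 0.036..0.039 y -0.091..-0.083
z0.04 n8 x 0.037..0.039 y -0.094..-0.083
z0.05 n8 x 0.035..0.039 y -0.099..-0.085
z0.06 n27 x 0.026..0.039 y -0.101..-0.082
z0.07 n4 x 0.029..0.039 y -0.094..-0.090
z0.17 n12 x 0.024..0.029 y -0.112..-0.099
z0.18 n18 x 0.021..0.031 y -0.116..-0.099
z0.19 n23 x 0.017..0.030 y -0.116..-0.098
z0.20 n25 x 0.019..0.030 y -0.116..-0.092
z0.21 n73 x 0.003..0.028 y -0.115..-0.092
```

View pics/s2c.png

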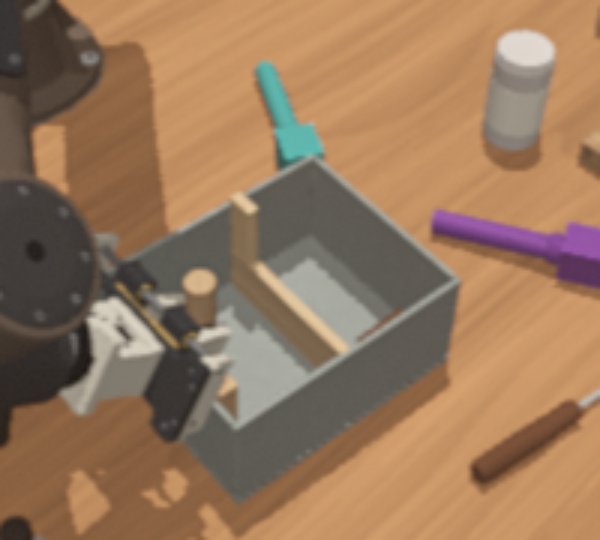

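The spindle is upright in the grip at crop (200,300), in the end bay, with the divider still back. I lower it gently.

>>> carry_out(
  increments=[
    [0.2,0.1,-0.1,0.1,0,0,0],
    [0.2,0.2,-0.1,0.2,0,0,0],
    [0.2,0.3,-0.1,0.3,0,0,0],
    [0.2,0.3,-0.1,0.3,0,0,0],
  ],
)

```text
clock: 6.15
tcp_pos: [0.5775, -0.1649, 0.1433]
eef_rot: [[-0.049, -0.995, 0.086], [-0.515, 0.099, 0.852], [-0.856, -0.002, -0.517]]
force: [-0.0, 0.6, -1.8]
width: 0.0271
grasp_force: 30.0
```

```bash
python3 -c "
from h import *
where()
c=snap('top');q=tob(cloud(c));s=q[(q[...,2]>.195)&(q[...,2]<.225)&(abs(q[...,0]-.017)<.02)&(abs(q[...,1]+.1)<.02)];print(np.median(s,0),s.min(0),s.max(0))"
```

```text
6.15 hold bin [ 0.0172 -0.104   0.1531] z [ 0.005  0.856 -0.517] q [-32.2  37.7  11.8 -50.5 -96.7  36. ] F [-0.   0.6 -1.8] w 0.027123591750300987 29.985739588737488
[ 0.01617273 -0.09578325  0.20642184] [ 0.00440924 -0.11015644  0.19515039] [ 0.02975465 -0.08308947  0.21173173]
```

>>> carry_out(
  increments=[
    [0.2,0.1,0,0.1,0,0,0],
    [0.2,0.2,0,0.1,0,0,0],
    [0.2,0.2,0,0.1,0,0,0],
  ],
)

```text
clock: 6.45
tcp_pos: [0.5774, -0.1657, 0.1424]
eef_rot: [[-0.048, -0.995, 0.086], [-0.514, 0.099, 0.852], [-0.857, -0.004, -0.516]]
force: [-1.1, 0.3, 7.3]
width: 0.0275
grasp_force: 30.0
```

The foot is touching the floor (force +9 N), so I release.

>>> carry_out(
  increments=[
    [0.4,0,0,0,0,0,0],
    [0.5,0,0,0,0,0,0],
    [0.6,0,0,0,0,0,0],
    [0.6,0,0,0,0,0,0],
    [0.6,0,0,0,0,0,0],
  ],
)

```text
clock: 6.87
tcp_pos: [0.5773, -0.1658, 0.1406]
eef_rot: [[-0.05, -0.995, 0.086], [-0.514, 0.1, 0.852], [-0.856, -0.002, -0.516]]
force: [0.2, 0.5, 0.8]
width: 0.0509
grasp_force: 0.0
```

>>> carry_out(
  increments=[
    [0.6,0,0,-2,0,0,0],
    [0.6,0,0,-5,0,0,0],
    [0.6,0,0,-8,0,0,0],
    [0.6,0,0,-10,0,0,0],
    [0.6,0,0,-10,0,0,0],
  ],
)

```text
clock: 7.28
tcp_pos: [0.5686, -0.2551, 0.1939]
eef_rot: [[-0.049, -0.995, 0.09], [-0.517, 0.102, 0.85], [-0.854, -0.004, -0.52]]
force: [0.2, 0.6, -0.3]
width: 0.0526
grasp_force: 0.0
```

```bash
cat >> h.py <<'E'
def stand():
    for n in("top","scene"):
        c=snap(n);q=tob(cloud(c));I=c["img"].astype(int)
        m=(I[...,0]-I[...,2]>40)&(abs(q[...,0]-.017)<.04)&(q[...,1]>-.129)&(q[...,1]<-.04)&(q[...,2]>.01)&(q[...,2]<.25)
        s=q[m]
        for lo,hi in((.02,.05),(.08,.11),(.12,.15),(.17,.195),(.198,.22)):
            b=s[(s[:,2]>lo)&(s[:,2]<hi)]
            if len(b)>3:print(n,lo,len(b),np.percentile(b,[3,50,97],axis=0).round(3).tolist())
E
python3 -c "
from h import *
where();stand();rows([((-.083,.024,.30),R2)])"
```

```text
7.2833 hold bin [ 0.0167 -0.1946  0.2037] z [ 0.009  0.854 -0.52 ] q [ -37.9   38.8   21.4  -49.  -106.    32.9] F [ 0.2  0.6 -0.3] w 0.052626778735854245 0.0
top 0.02 9 [[0.002, -0.076, 0.033], [0.019, -0.075, 0.042], [0.033, -0.075, 0.049]]
top 0.08 8 [[0.003, -0.105, 0.081], [0.005, -0.094, 0.084], [0.021, -0.084, 0.103]]
top 0.198 76 [[0.006, -0.11, 0.2], [0.016, -0.097, 0.205], [0.029, -0.085, 0.21]]
scene 0.02 22 [[0.037, -0.095, 0.023], [0.039, -0.085, 0.037], [0.041, -0.08, 0.047]]
scene 0.08 47 [[0.018, -0.114, 0.082], [0.028, -0.108, 0.096], [0.03, -0.096, 0.108]]
scene 0.12 55 [[0.019, -0.114, 0.12], [0.028, -0.108, 0.135], [0.031, -0.098, 0.149]]
scene 0.17 52 [[0.018, -0.114, 0.17], [0.028, -0.108, 0.182], [0.031, -0.095, 0.194]]
scene 0.198 84 [[0.006, -0.114, 0.199], [0.019, -0.103, 0.205], [0.029, -0.091, 0.208]]
[-17.9, 10.1, 12.4] [-46.2, 45.6, -81.6]
```

```bash
python3 -c "
from h import *
rows([((-.03,-.2,.38),toolR(30)),((-.06,-.15,.38),toolR(0))])"
```

```text
[-13.9, 4.6, -10.2] [-0.4, 28.9, -0.2]
[-15.7, 7.6, -6.6] [-0.3, 58.9, -0.3]
```

>>> carry_out(
  increments=[
    [0.45,-13.9,4.6,-10.2,0,28.9,0],
    [0.45,-13.9,4.6,-10.2,0,28.9,0],
    [0.45,-13.9,4.6,-10.2,0,28.9,0],
    [0.45,-13.9,4.6,-10.2,0,28.9,0],
    [0.45,-13.9,4.6,-10.2,0,28.9,0],
  ],
)

```text
clock: 7.8
tcp_pos: [0.522, -0.2611, 0.375]
eef_rot: [[-0.075, -0.995, 0.062], [-0.87, 0.096, 0.483], [-0.486, -0.017, -0.874]]
force: [-0.2, -0.9, 2.9]
width: 0.0392
grasp_force: 0.0
```

```bash
python3 -c "
from h import *
where();rows([((-.06,-.15,.38),toolR(0)),((-.083,.024,.36),R2)])"
```

```text
7.8 hold bin [-0.0293 -0.1981  0.3914] z [ 0.016  0.487 -0.874] q [ -26.9   17.2   19.9  -27.9 -101.8   18.1] F [-0.2 -0.9  2.9] w 0.03923665267353386 0.0
[-2.8, 3.1, 3.0] [-1.0, 29.1, 0.2]
[-17.0, 5.5, 13.2] [-23.6, 22.0, -87.7]
```

>>> carry_out(
  increments=[
    [0.45,-2.8,3.1,3,-1,29.1,0],
    [0.45,-2.8,3.1,3,-1,29.1,0],
    [0.45,-2.8,3.1,3,-1,29.1,0],
    [0.45,-2.8,3.1,3,-1,29.1,0],
    [0.45,-2.8,3.1,3,-1,29.1,0],
  ],
)

```text
clock: 8.22
tcp_pos: [0.4939, -0.2161, 0.3518]
eef_rot: [[-0.088, -0.996, -0.014], [-0.996, 0.088, 0.011], [-0.009, 0.015, -1.0]]
force: [-0.1, 0.3, -0.9]
width: 0.0392
grasp_force: 0.0
```

```bash
python3 -c "
from h import *
where();rows([((-.083,.024,.32),R2)])"
```

```text
8.2167 hold bin [-0.0609 -0.147   0.3705] z [-0.015  0.009 -1.   ] q [ -3.2   5.   -3.3  -0.6 -82.6  -1.8] F [-0.1  0.3 -0.9] w 0.039155602291139326 0.0
[-17.0, 2.0, 5.2] [0.2, 1.1, -89.7]
```

>>> carry_out(
  increments=[
    [0.45,-8,1,2,0,0.5,-35],
    [0.45,-8,1,2,0,0.5,-35],
    [0.45,-8,1,2,0,0.5,-35],
    [0.45,-8,1,2,0,0.5,-35],
    [0.45,-8,1,2,0,0.5,-35],
  ],
)

```text
clock: 8.63
tcp_pos: [0.491, -0.1369, 0.3323]
eef_rot: [[0.501, -0.865, -0.013], [-0.865, -0.501, 0.01], [-0.016, 0.006, -1.0]]
force: [0.1, -0.0, 0.8]
width: 0.0395
grasp_force: 0.0
```

```bash
python3 -c "
from h import *
where();rows([((-.083,.024,.32),R2)])"
```

```text
8.6333 hold bin [-0.0713 -0.0684  0.3511] z [-0.014  0.009 -1.   ] q [  6.    2.3  -8.6  -0.7 -79.8  24.2] F [ 0.1 -0.   0.8] w 0.039531634530023035 0.0
[-8.1, -4.4, 3.2] [-0.1, 1.0, -54.5]
```

>>> carry_out(
  increments=[
    [0.45,-8.1,-4.4,3.2,0,0.5,-35],
    [0.45,-8.1,-4.4,3.2,0,0.5,-35],
    [0.45,-8.1,-4.4,3.2,0,0.5,-35],
    [0.45,-8.1,-4.4,3.2,0,0.5,-35],
    [0.45,-8.1,-4.4,3.2,0,0.5,-35],
  ],
)

```text
clock: 9.05
tcp_pos: [0.4885, -0.0447, 0.3007]
eef_rot: [[0.907, -0.422, -0.008], [-0.422, -0.907, 0.004], [-0.009, -0.0, -1.0]]
force: [0.8, -0.8, -0.6]
width: 0.0393
grasp_force: 0.0
```

```bash
python3 -c "
from h import *
where();rows([((-.083,.024,.28),R2)])"
```

```text
9.05 hold bin [-0.0825  0.0233  0.3195] z [-0.008  0.003 -1.   ] q [ 17.5   0.7 -14.3  -0.4 -75.3  47.7] F [ 0.8 -0.8 -0.6] w 0.03934805313188594 0.0
[-0.0, -0.0, 4.0] [-0.1, 0.5, -19.5]
```

>>> carry_out(
  increments=[
    [0.45,0,0,2,0,0.5,-19.5],
    [0.45,0,0,4,0,0.5,-19.5],
    [0.45,0,0,4,0,0.5,-19.5],
    [0.45,0,0,4,0,0.5,-19.5],
  ],
)

```text
clock: 9.38
tcp_pos: [0.4878, -0.0459, 0.2602]
eef_rot: [[0.995, -0.099, -0.001], [-0.099, -0.995, 0.001], [-0.001, -0.001, -1.0]]
force: [0.5, 0.1, -0.7]
width: 0.0394
grasp_force: 0.0
```

```bash
python3 - <<'E'
from h import *
where()
for n in("wrist","scene","top"):
    c=snap(n,n+"3");q=tob(cloud(c));I=c["img"].astype(int)
    m=(I[...,0]-I[...,2]>40)&(q[...,0]<-.06)&(q[...,0]>-.104)&(abs(q[...,1])<.125)&(q[...,2]>.1)&(q[...,2]<.16)
    s=q[m]
    if len(s)>3:print(n,len(s),np.percentile(s,[3,50,97],axis=0).round(4).tolist())
rows([((-.083,.024,.145),R2)])
E
```

```text
9.3833 hold bin [-0.0832  0.0221  0.279 ] z [-0.001  0.001 -1.   ] q [ 17.6   1.6 -18.8  -0.1 -69.6  66.7] F [ 0.5  0.1 -0.7] w 0.03937349765415167 0.0
wrist 522 [[-0.0995, 0.0204, 0.1059], [-0.0817, 0.0258, 0.144], [-0.0707, 0.0312, 0.1455]]
scene 102 [[-0.1009, 0.0159, 0.1012], [-0.08, 0.0184, 0.1309], [-0.0699, 0.0267, 0.1457]]
top 25 [[-0.1003, 0.0205, 0.1391], [-0.0916, 0.0262, 0.1456], [-0.0842, 0.0319, 0.1489]]
[-0.2, -0.2, 13.6] [-0.1, -0.2, -0.7]
```

View pics/wrist3.png

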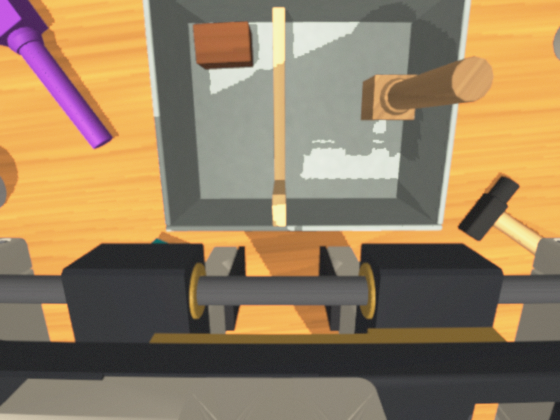

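The wrist view shows the spindle standing free (foot at (390,95), head at (475,80)) and the tab at (280,210), midway between the fingers. I descend and pinch it.

>>> carry_out(
  increments=[
    [0.45,0.1,-0.3,4,0,0,-0.5],
    [0.45,0.1,-0.3,8,0,0,-0.5],
    [0.45,0.1,-0.3,11,0,0,-0.5],
    [0.45,0.1,-0.3,13.6,0,0,-0.5],
    [0.45,0.1,-0.3,13.6,0,0,-0.5],
  ],
)

```text
clock: 9.95
tcp_pos: [0.4881, -0.0438, 0.1219]
eef_rot: [[0.995, -0.099, -0.004], [-0.099, -0.995, -0.0], [-0.004, 0.001, -1.0]]
force: [-0.7, -0.6, 0.5]
width: 0.0398
grasp_force: 0.0
```

>>> carry_out(
  increments=[
    [0.05,0,0,0,0,0,0],
    [0.05,0,0,0,0,0,0],
    [0.05,0,0,0,0,0,0],
    [0.05,0,0,0,0,0,0],
    [0.05,0,0,0,0,0,0],
  ],
)

```text
clock: 10.37
tcp_pos: [0.4919, -0.0432, 0.1276]
eef_rot: [[0.995, -0.096, 0.006], [-0.096, -0.995, 0.001], [0.006, -0.002, -1.0]]
force: [-0.1, -2.9, 5.1]
width: 0.0117
grasp_force: 24.3
```

```bash
python3 -c "
from h import *
where();s=r.get_state();y=tob(np.array(s['tcp_pos']))[1];print('divider',y-.006+.13)
rows([((-.083,-.06,.142),R2),((-.083,-.0765,.142),R2)])"
```

```text
10.3667 hold bin [-0.0795  0.0251  0.1464] z [ 0.006  0.002 -1.   ] q [ 17.9   8.6 -29.9   0.1 -51.2  66.6] F [-0.1 -2.9  5.1] w 0.011679901472919597 24.320113956928253
divider 0.14917357863660224
[-0.4, 8.5, 0.4] [-0.1, -0.3, -0.1]
[-0.3, 10.2, 0.4] [-0.1, -0.3, -0.1]
```

>>> carry_out(
  increments=[
    [0.05,0,1.5,0,0,0,0],
    [0.05,0,3,0,0,0,0],
    [0.05,0,4.5,0,0,0,0],
    [0.05,0,6,0,0,0,0],
    [0.05,0,7.5,0,0,0,0],
  ],
)

```text
clock: 10.78
tcp_pos: [0.4848, -0.118, 0.1276]
eef_rot: [[0.995, -0.095, 0.006], [-0.095, -0.995, 0.001], [0.006, -0.002, -1.0]]
force: [-1.0, 5.5, 5.7]
width: 0.0118
grasp_force: 30.0
```

>>> carry_out(
  increments=[
    [0.05,0,0.4,0,0,0,0],
    [0.05,0,0.8,0,0,0,0],
    [0.05,0,1.1,0,0,0,0],
    [0.05,0,1.3,0,0,0,0],
    [0.05,0,1.5,0,0,0,0],
  ],
)

```text
clock: 11.2
tcp_pos: [0.4834, -0.1327, 0.1276]
eef_rot: [[0.995, -0.096, 0.006], [-0.096, -0.995, 0.001], [0.006, -0.002, -1.0]]
force: [-2.2, 4.5, 5.5]
width: 0.0116
grasp_force: 30.0
```

```bash
python3 -c "
from h import *
where();s=r.get_state();y=tob(np.array(s['tcp_pos']))[1];print('divider',y-.006+.13)
stand()"
```

```text
11.2 hold bin [-0.0795 -0.0648  0.1464] z [ 0.006  0.002 -1.   ] q [  7.1   9.3 -29.   -0.  -51.4  77.4] F [-2.2  4.5  5.5] w 0.011579895731993778 30.003188252449036
divider 0.05926940872347107
scene 0.02 50 [[0.034, -0.093, 0.023], [0.04, -0.075, 0.037], [0.051, -0.072, 0.049]]
scene 0.08 52 [[0.019, -0.115, 0.081], [0.028, -0.108, 0.096], [0.031, -0.095, 0.108]]
scene 0.12 67 [[0.016, -0.115, 0.121], [0.027, -0.11, 0.138], [0.031, -0.093, 0.149]]
scene 0.17 61 [[0.015, -0.115, 0.171], [0.027, -0.108, 0.182], [0.031, -0.096, 0.194]]
scene 0.198 85 [[0.006, -0.114, 0.2], [0.02, -0.103, 0.205], [0.03, -0.089, 0.207]]
```

>>> carry_out(
  increments=[
    [0.05,0,0.2,0,0,0,0],
    [0.05,0,0.4,0,0,0,0],
    [0.05,0,0.6,0,0,0,0],
    [0.05,0,0.8,0,0,0,0],
    [0.05,0,0.8,0,0,0,0],
  ],
)

```text
clock: 11.72
tcp_pos: [0.4827, -0.1406, 0.1276]
eef_rot: [[0.995, -0.095, 0.006], [-0.095, -0.995, 0.001], [0.006, -0.002, -1.0]]
force: [-1.8, 3.8, 6.4]
width: 0.0116
grasp_force: 30.0
```

```bash
python3 -c "
from h import *
where();s=r.get_state();y=tob(np.array(s['tcp_pos']))[1];print('divider',y-.006+.13)
stand()"
```

```text
11.7167 hold bin [-0.0795 -0.0728  0.1464] z [ 0.006  0.002 -1.   ] q [  6.2   9.4 -28.8  -0.  -51.5  78.4] F [-1.8  3.8  6.4] w 0.011628879049455696 30.002813637256622
divider 0.05127090330384522
scene 0.02 37 [[0.038, -0.094, 0.024], [0.041, -0.082, 0.04], [0.054, -0.08, 0.049]]
scene 0.08 46 [[0.02, -0.117, 0.081], [0.027, -0.108, 0.097], [0.032, -0.093, 0.109]]
scene 0.12 64 [[0.015, -0.118, 0.121], [0.027, -0.112, 0.134], [0.031, -0.1, 0.147]]
scene 0.17 59 [[0.014, -0.118, 0.171], [0.027, -0.112, 0.182], [0.032, -0.099, 0.194]]
scene 0.198 80 [[0.007, -0.117, 0.199], [0.019, -0.105, 0.205], [0.031, -0.092, 0.209]]
```

Divider now touches the foot (about 0.051) and the spindle is upright. I release and back off.

>>> carry_out(
  increments=[
    [0.25,0,0,0,0,0,0],
    [0.35,0,0,0,0,0,0],
    [0.35,0,0,0,0,0,0],
    [0.35,0,0,-2,0,0,0],
    [0.35,0,0,-5,0,0,0],
  ],
)

```text
clock: 12.23
tcp_pos: [0.4795, -0.1409, 0.1741]
eef_rot: [[0.995, -0.096, -0.003], [-0.096, -0.995, 0.001], [-0.003, -0.0, -1.0]]
force: [0.8, 0.0, 0.5]
width: 0.03
grasp_force: 0.0
```

>>> carry_out(
  increments=[
    [0.35,0,0,-3,0,0,0],
    [0.35,0,0,-6,0,0,0],
    [0.35,0,0,-10,0,0,0],
    [0.35,0,0,-12,0,0,0],
    [0.35,0,0,-12,0,0,0],
  ],
)

```text
clock: 12.65
tcp_pos: [0.4834, -0.1415, 0.3017]
eef_rot: [[0.995, -0.095, 0.012], [-0.095, -0.995, -0.0], [0.012, -0.001, -1.0]]
force: [0.8, -1.1, -0.6]
width: 0.0308
grasp_force: 0.0
```

```bash
python3 - <<'E'
from h import *
where();stand()
c=snap("scene");q=tob(cloud(c));I=c["img"].astype(int)
m=(I[...,0]-I[...,2]>40)&(q[...,0]<-.06)&(q[...,0]>-.104)&(abs(q[...,1])<.125)&(q[...,2]>.1)&(q[...,2]<.16)
print("tab",np.percentile(q[m],[3,50,97],axis=0).round(4).tolist())
cv2.imwrite("pics/fin.png",cv2.resize(c["img"][150:330,180:380],None,fx=3,fy=3)[:,:,::-1])
E
```

```text
12.65 hold bin [-0.0788 -0.0735  0.3205] z [ 0.012  0.001 -1.   ] q [  6.1   1.3 -13.8   0.1 -74.2  78.4] F [ 0.8 -1.1 -0.6] w 0.03077968599658089 0.0
scene 0.02 34 [[0.038, -0.095, 0.024], [0.04, -0.082, 0.038], [0.053, -0.079, 0.048]]
scene 0.08 49 [[0.019, -0.117, 0.082], [0.028, -0.108, 0.096], [0.032, -0.093, 0.108]]
scene 0.12 63 [[0.016, -0.118, 0.121], [0.028, -0.111, 0.136], [0.031, -0.1, 0.149]]
scene 0.17 59 [[0.017, -0.118, 0.171], [0.027, -0.111, 0.183], [0.031, -0.099, 0.194]]
scene 0.198 79 [[0.007, -0.117, 0.201], [0.02, -0.106, 0.205], [0.03, -0.093, 0.208]]
tab [[-0.0997, -0.0818, 0.1022], [-0.0779, -0.0788, 0.1322], [-0.0692, -0.0696, 0.1454]]
```

View pics/fin.png

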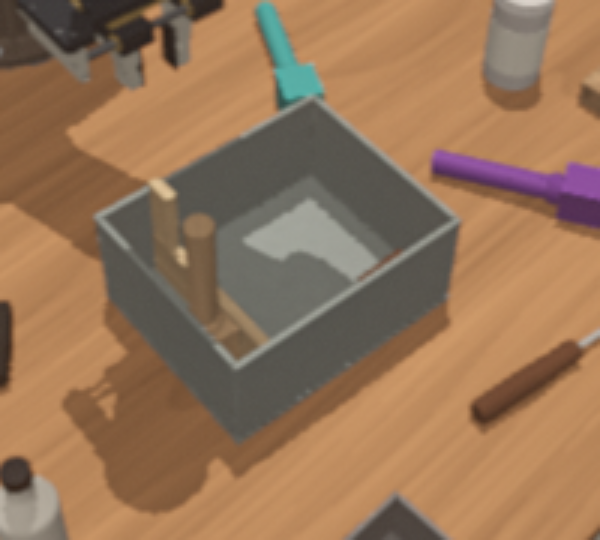

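The spindle stands upright at crop (200,270) with the divider against its foot, and the arm is clear.

```bash
python3 -c "
from bench import r
print(r.job_done())"
```

```text
the job is handed in; nothing more can be done
None
```

The spindle was tipped upright and stood free in the end bay; the divider was then slid up to its foot (about 51 mm clear length by my measurement). The job is handed in; no verdict was returned.

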